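# Pack up the aroma oil kit

## Robot

A 6-joint arm with a two-finger parallel gripper is mounted at the origin on the work surface. World frame = base frame: x ahead of the robot, y to its left, z up, the work surface at z = 0. Lengths are in mm, angles in rad, forces in N, time in s.
With the tool pointing down it reaches from about 350 to 775 mm from the base axis. Payload 7.3 kg.
Tool frame: the origin (TCP) lies at the centre of the arm's flange, where the gripper is bolted on; the fingertips stand 178 mm ahead of it and the grasp point (between the pads) lies 159 mm ahead of it; z points along the fingers, y is the direction in which the jaws open and shut (so a half turn about z gives the same grasp; the last joint's range is limited). The gripper opens to 92 mm and grips with 3 to 60 N. Pads are 19 mm wide; open, the fingers measure 130 mm over their backs; the gripper's body (75 mm by 190 mm) begins 47 mm behind the grasp point.
Start: joints at [1.042, 0.342, 1.524, -0, 1.275, -0.146], TCP at [196.077, 487.013, 404.741] pointing down, gripper open.
Joint ranges: [-2.53, 2.53], [-0.77, 2.02], [0.04, 2.7], [-1, 4.14], [0.28, 2.66], [-3.11, 3.11]. Speed limits (rad/s): [2.57, 2.57, 3.14, 3.14, 3.14, 3.14].

## Interface

Orientations are given as [roll, pitch, yaw] about the fixed x, y, z axes, in that order (R = Rz(yaw) Ry(pitch) Rx(roll)).
In Python, from plant import get_obs, capture, close_job gives the robot as it stands. The module is installed in compiled form; this text tells all that it offers.
- The arm moves only by the shell command python3 -m pendant 'ROWS'. ROWS is JSON, a list of rows, each a list of 3 entries, a list of its own where there are three numbers: the shift along the tool's x, y, z in m, then the turn, a rotation vector about the tool's x, y, z in rad, then the finger opening in m, from 0 to 0.0918. In form: [[[tx, ty, tz], [wx, wy, wz], fingers], ...]. A call has 1 to 10 rows; each row is the pose to reach, as a shift and turn from the pose commanded when the call began, along the tool's axes at that moment; what a row does not reach only later rows make up. A row lasts 1/12 s, in which the tool goes at most 41.7 mm and 7.16 degrees, less where a joint would pass 70% of its speed; a pose out of reach is approached as far as the arm can. A call with a gripper value outside its range is refused whole. The fingers move at their own pace and stop on an object; the grip force is fixed at half the most. Time passes only in rows, so rows that repeat a pose let the fingers close. It gives the time, the measured TCP pose, the force and the opening at its end, in the units of the state.
- get_obs(): the state, without advancing time (a new reading comes with each control period).
- capture(name): name is "scene" or "top"; returns a dict with "color" (420x560x3 uint8, red, green, blue), "mtx" (3x3 intrinsics, pixels), "rvec" (rotation vector, rad) and "tvec" (3), from world to camera coordinates, as OpenCV has them. Camera axes: x right, y down, z forward; pixel columns grow to the right and rows downward; lengths in mm; the calibration is good to about 2 mm. A picture is of the moment at which its call begins. There is no depth.
- close_job(): hands the job in, once; it reports no verdict.
The state is a dict: "time": time; "joint_positions": joint angles; "dq": joint speeds; "tau": joint torques, N m; "tool_pos": TCP position; "tcp_rot": TCP orientation; "contact_force": force on the tool from outside, world axes, zero at the start; "moment": the same for the moment, N m; "grip_width": finger opening in mm.
Only numpy, scipy, OpenCV 4.12 (cv2) and the standard library are available. Lean on these libraries where they do the work, as an engineer would, in place of code of your own. Each camera call takes 0.05 s, during which the arm holds its last target. There are 200 camera calls.

## Task

Pack up the oil kit after the workshop: first stand every small amber bottle upright in the white tray, one to a cell, then put the cover fully down on the tray, and stack all the lidded tubs on it in one straight pile, the corner feet of each fully seated in the recesses of the lid below. Leave the glass jar, the beaker and the paper cup where they stand.

Things in the scene. Friction and masses are not known exactly. Their poses are not given: they have to be found in the camera images.
- tray: White plastic base tray, fixed to the table: 60 (its x) x 148 (its y) mm. Origin: centre of its underside, z up. Ledge all round at 22 mm height; inside it a lip, 50 x 138 mm outside, rises to 36 mm. One row of four cells along y, each 34 (x) x 31 (y) mm, floor at 4 mm, 2.5 mm partitions to 36 mm height.
- cover: White hollow cover, open below, loose, 60 (x) x 148 (y) x 52 mm high, 160 g, no feet. Origin: centre of its lower rim, z up. Inside 55 x 143 mm, 44 high: it drops over the tray's lip and its rim rests on the ledge, either way round. Top: corner recesses as in the tubs' lids, floor at 47 mm, raised pattern to 52. Its starting place is mixed among the tubs'.
- cell0 (a point): Centre of the floor of tray cell 0 (cells lie 33.5 mm apart along the tray's y, from -50.25 to +50.25 mm; floor 4 mm above the table).
- cell1 (a point): Centre of the floor of tray cell 1 (cells lie 33.5 mm apart along the tray's y, from -50.25 to +50.25 mm; floor 4 mm above the table).
- cell2 (a point): Centre of the floor of tray cell 2 (cells lie 33.5 mm apart along the tray's y, from -50.25 to +50.25 mm; floor 4 mm above the table).
- cell3 (a point): Centre of the floor of tray cell 3 (cells lie 33.5 mm apart along the tray's y, from -50.25 to +50.25 mm; floor 4 mm above the table).
- bottle0: Small amber glass bottle with black screw cap, loose: body 26 mm across to 35 mm height, shoulder, cap 23 mm across from 40 to 58 mm height. Origin: centre of its underside; z is its axis, up when standing. About 45 g. May be absent.
- bottle1: Small amber glass bottle with black screw cap, loose: body 26 mm across to 35 mm height, shoulder, cap 23 mm across from 40 to 58 mm height. Origin: centre of its underside; z is its axis, up when standing. About 45 g. May be absent.
- bottle2: Small amber glass bottle with black screw cap, loose: body 26 mm across to 35 mm height, shoulder, cap 23 mm across from 40 to 58 mm height. Origin: centre of its underside; z is its axis, up when standing. About 45 g. May be absent.
- bottle3: Small amber glass bottle with black screw cap, loose: body 26 mm across to 35 mm height, shoulder, cap 23 mm across from 40 to 58 mm height. Origin: centre of its underside; z is its axis, up when standing. About 45 g. May be absent.
- tub0: Pale grey lidded tub, kept closed, loose, 60 (x) x 148 (y) x 48 mm, 175 to 350 g, flush sides from 6 mm up. Origin: underside centre, at the feet's tips; z up. Feet at x +-20, y +-64 mm, 6 mm high, 12 mm across, tapered to 8. White lid: 15 x 15 mm recesses at the same x, y, floor at 43 mm, raised pattern to 48; pile pitch 43. Either way round. May be absent.
- tub1: Pale grey lidded tub, kept closed, loose, 60 (x) x 148 (y) x 48 mm, 175 to 350 g, flush sides from 6 mm up. Origin: underside centre, at the feet's tips; z up. Feet at x +-20, y +-64 mm, 6 mm high, 12 mm across, tapered to 8. White lid: 15 x 15 mm recesses at the same x, y, floor at 43 mm, raised pattern to 48; pile pitch 43. Either way round. May be absent.
- tub2: Pale grey lidded tub, kept closed, loose, 60 (x) x 148 (y) x 48 mm, 175 to 350 g, flush sides from 6 mm up. Origin: underside centre, at the feet's tips; z up. Feet at x +-20, y +-64 mm, 6 mm high, 12 mm across, tapered to 8. White lid: 15 x 15 mm recesses at the same x, y, floor at 43 mm, raised pattern to 48; pile pitch 43. Either way round. May be absent.
- jar: Bystander: round glass storage jar with knob lid, 100 mm across, 152 mm high. Origin: centre of its underside.
- beaker: Bystander: open glass beaker, 72 mm across, 85 mm high. Origin: centre of its underside.
- papercup: Bystander: dark blue paper cup of petals with a small wooden scoop, 72 mm across, 45 mm high (scoop to 80). Origin: centre of its underside.
There are look-alikes about, which are no part of the job. What is shaped like the tub0 but turquoise is not meant.

How it is judged:
By the outcome, as a careful person would: the job done as asked, in the order asked, and still so for the second after the job is handed in, with the robot touching nothing.
Of bottle0, bottle1, bottle2, bottle3 only 3 to 4 are there at a start; the rules pass over those that are not, and their reading is None.
Of tub0, tub1, tub2 only 2 to 3 are there at a start; the rules pass over those that are not, and their reading is None.
At some moment in a run one of cover may be knocked a few centimetres aside while the robot is not near it.
Once in a run the grip may slacken for a moment while it holds something.
It also fails if it takes over 210 s, if anything falls off the work surface, if the arm or the gripper's body presses on something with over 40 N, if the wrist force passes 120 N, or if a joint passes its speed limit or range.

## Working session

There is one attempt and no reset: what is moved stays moved. The work goes in short steps, Python scripts to look and compute and a shell command to move; the robot and the scene stay as the last step left them, time stands still between calls to the robot, and variables do not carry over. Pictures are saved under pics/ and viewed, about 12 in all and at most 16, crops included, and the job is handed in when it is done.

```bash
mkdir -p pics; cat > h.py <<'E'
import numpy as np, cv2
from plant import get_obs, capture
def snap(n,f=None):
    c=capture(n); c['R']=cv2.Rodrigues(np.array(c['rvec'],float))[0]; c['t']=np.array(c['tvec'],float).ravel(); c['K']=np.array(c['mtx'],float)
    if f: cv2.imwrite('pics/'+f,c['color'][:,:,::-1])
    return c
def ray(c,uv,z):
    uv=np.atleast_2d(np.array(uv,float)); d=np.c_[uv,np.ones(len(uv))]@np.linalg.inv(c['K']).T@c['R']
    o=-c['R'].T@c['t']; s=(z-o[2])/d[:,2]; return o+d*s[:,None]
def proj(c,p):
    return cv2.projectPoints(np.atleast_2d(np.array(p,float)),np.array(c['rvec'],float),c['t'],c['K'],None)[0].reshape(-1,2)
E
python3 - <<'E'
from h import *
import pickle
print(get_obs())
for n in('top','scene'):
    c=snap(n,n+'0.png'); print(n,-c['R'].T@c['t'],c['R'][2],c['K']); pickle.dump(c,open(n+'0.pkl','wb'))
E
```

```text
{'time': 0.0, 'joint_positions': array([ 1.04198325e+00,  3.42744208e-01,  1.52504766e+00, -5.21768451e-06,
        1.27541522e+00, -1.46024180e-01]), 'dq': array([ 0.00027689, -0.00019585, -0.00262313, -0.00089528, -0.00161372,
        0.00143367]), 'tau': array([ 1.44609068e-03, -4.31259263e+01, -2.44228631e+01,  7.17548607e-02,
        5.58933802e-02, -1.31772795e-04]), 'tool_pos': array([196.01114457, 486.88258048, 404.02290111]), 'tcp_rot': array([-3.13999468e+00, -2.29972974e-04,  2.75880509e+00]), 'contact_force': array([ 0.59153879,  0.04541274, -0.34868737]), 'moment': array([ 0.00041738, -0.02126746,  0.0045663 ]), 'grip_width': 91.87524402483056}
top [ 500.86568111  -79.51649661 1145.45381395] [ 0.0694966  -0.01322311 -0.99749455] [[390.60350952   0.         275.30144086]
 [  0.         390.60350952 206.15224837]
 [  0.           0.           1.        ]]
scene [1089.75859498  511.83406342  669.07820248] [-0.50340008 -0.58898854 -0.63220318] [[395.49295933   0.         275.77155497]
 [  0.         395.49295933 212.29652838]
 [  0.           0.           1.        ]]
```

View pics/top0.png

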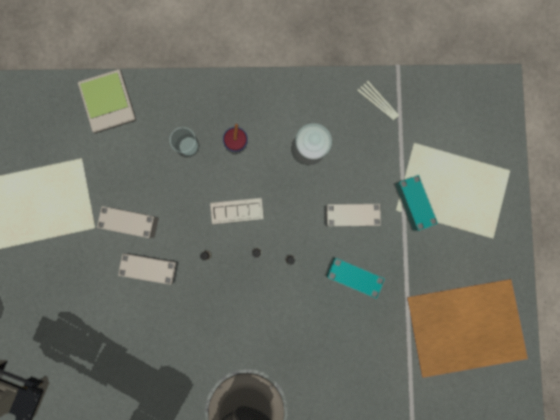

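View pics/scene0.png

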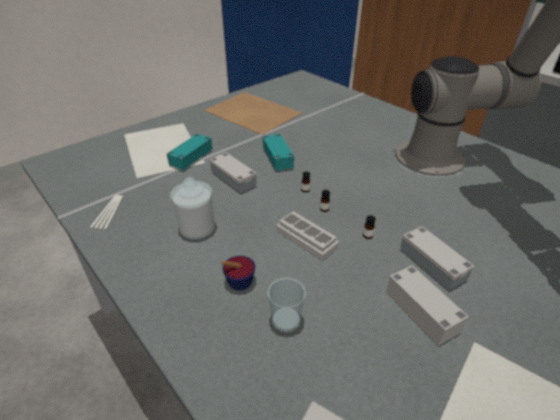

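```bash
python3 - <<'E'
import cv2,numpy as np
s=cv2.imread('pics/scene0.png');t=cv2.imread('pics/top0.png')
a=cv2.resize(s[215:345,380:480],(400,520)[0:2],interpolation=cv2.INTER_CUBIC)
a=cv2.resize(s[220:345,380:480],(400,500),interpolation=cv2.INTER_CUBIC)
b=cv2.resize(s[145:195,200:265],(325,250),interpolation=cv2.INTER_CUBIC)
d=cv2.resize(t[190:270,195:305],(344,250),interpolation=cv2.INTER_CUBIC)
cv2.imwrite('pics/c1.png',np.hstack([a,np.vstack([np.pad(b,((0,0),(0,19),(0,0))),d])]))
E
```

```text
(no output)
```

View pics/c1.png

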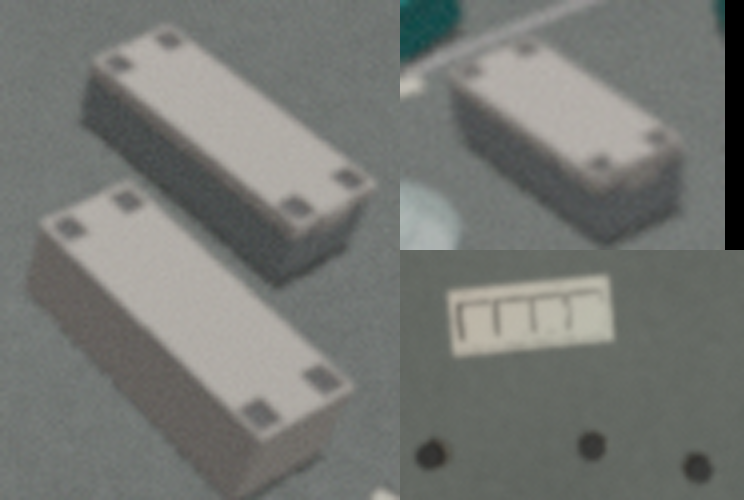

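```bash
cat >> h.py <<'E'
def rects(c,zs,f=6,th=150,sat=40,amin=300):
    im=cv2.resize(c['color'],None,fx=f,fy=f,interpolation=cv2.INTER_CUBIC).astype(int)
    m=((im.min(2)>th)&(im.max(2)-im.min(2)<sat)).astype(np.uint8)
    m=cv2.morphologyEx(m,cv2.MORPH_OPEN,np.ones((7,7),np.uint8))
    out=[]
    for k in cv2.findContours(m,cv2.RETR_EXTERNAL,cv2.CHAIN_APPROX_NONE)[0]:
        if cv2.contourArea(k)<amin*f*f: continue
        uv=(k[:,0]+.5)/f-.5
        for z in zs:
            w=ray(c,uv,z); (x,y),(a,b),an=cv2.minAreaRect(w[:,:2].astype(np.float32))
            if a>b: a,b,an=b,a,an-90
            if b>230 or b<110: continue
            out.append((z,np.round(uv.mean(0)),round(x,1),round(y,1),round(a,1),round(b,1),round((an+90)%180-90,2))) # an: angle of short(x) axis
    return out
def blobs(c,z,f=6,th=45,amin=20,amax=200,box=None):
    im=cv2.resize(c['color'],None,fx=f,fy=f,interpolation=cv2.INTER_CUBIC)
    m=(im.max(2)<th).astype(np.uint8); out=[]
    for k in cv2.findContours(m,cv2.RETR_EXTERNAL,cv2.CHAIN_APPROX_NONE)[0]:
        a=cv2.contourArea(k)/f/f
        if not amin<a<amax: continue
        (u,v),r=cv2.minEnclosingCircle(k); u=(u+.5)/f-.5;v=(v+.5)/f-.5
        w=ray(c,[u,v],z)[0]; out.append((round(u,1),round(v,1),round(a,1),round(r/f,1),w.round(1)))
    return out
E
python3 - <<'E'
from h import *
import pickle
c=pickle.load(open('top0.pkl','rb'))
for th in (120,140): 
  for r in rects(c,[36,48,52],th=th): print(th,r)
for th in(35,45,55):print(th,*blobs(c,58,th=th),sep='\n')
im=c['color']
for p in [(126,222),(147,268),(353,215),(245,201),(256,252),(200,300)]: print(p,im[p[1],p[0]])
E
```

```text
120 (36, array([146., 269.]), 407.7, 271.7, 62.6, 152.0, -10.88)
120 (48, array([146., 269.]), 408.7, 267.9, 61.9, 150.3, -10.88)
120 (52, array([146., 269.]), 409.1, 266.6, 61.7, 149.8, -10.88)
120 (36, array([125., 222.]), 541.1, 332.6, 63.7, 151.8, -12.27)
120 (48, array([125., 222.]), 540.7, 328.1, 63.0, 150.2, -12.27)
120 (52, array([125., 222.]), 540.5, 326.6, 62.7, 149.7, -12.27)
120 (36, array([354., 215.]), 550.3, -317.3, 65.4, 153.0, -0.37)
120 (48, array([354., 215.]), 549.8, -314.8, 64.7, 151.4, -0.37)
120 (52, array([354., 215.]), 549.6, -313.9, 64.4, 150.8, -0.37)
120 (36, array([236., 210.]), 567.7, 16.4, 63.9, 150.3, 4.55)
120 (48, array([236., 210.]), 567.0, 15.4, 63.2, 148.6, 4.55)
120 (52, array([236., 210.]), 566.8, 15.0, 62.9, 148.1, 4.55)
120 (36, array([536., 126.]), 801.0, -861.7, 67.4, 142.0, 87.23)
120 (48, array([536., 126.]), 797.7, -853.2, 66.7, 140.5, 87.23)
120 (52, array([536., 126.]), 796.6, -850.4, 66.4, 140.0, 87.23)
120 (36, array([106., 100.]), 893.3, 391.0, 126.6, 155.6, -72.74)
120 (48, array([106., 100.]), 889.1, 385.9, 125.2, 153.9, -72.74)
12
[... 985 characters left out ...]
 array([353., 215.]), 549.5, -313.4, 59.8, 147.2, -0.42)
140 (36, array([233., 211.]), 567.6, 16.4, 59.3, 145.5, 4.77)
140 (48, array([233., 211.]), 566.9, 15.3, 58.7, 144.0, 4.77)
140 (52, array([233., 211.]), 566.7, 15.0, 58.5, 143.4, 4.77)
140 (36, array([111., 119.]), 838.6, 373.8, 36.0, 121.1, 17.16)
140 (48, array([111., 119.]), 835.0, 368.9, 35.6, 119.8, 17.16)
140 (52, array([111., 119.]), 833.8, 367.2, 35.5, 119.4, 17.16)
35
(2.2, 365.9, 26.4, 4.6, array([157.8, 648.6,  58. ]))
45
55
(204.5, 255.3, 33.1, 3.6, array([444. , 103.8,  58. ]))
(126, 222) [177 170 158]
(147, 268) [180 172 159]
(353, 215) [189 184 170]
(245, 201) [176 172 160]
(256, 252) [58 58 56]
(200, 300) [ 99 102  97]
```

```bash
cat >> h.py <<'E'
from scipy.spatial.transform import Rotation as Ro
def plan(*wps,start=None,off=159):
    """wps: (x,y,z of grasp point, tool-y angle deg); prints rows entries"""
    o=get_obs(); p=np.array(o['tool_pos']); R=Ro.from_euler('xyz',o['tcp_rot'])
    print('t',round(o['time'],2),'gp',(p+R.apply([0,0,off])).round(1),'yang',round(np.degrees(o['tcp_rot'][2])-90,2),'w',round(o['grip_width'],1),'F',np.round(o['contact_force'],1),'q6',round(o['joint_positions'][5],2))
    for x,y,z,a in wps:
        T=Ro.from_euler('xyz',[np.pi,0,np.radians(a+90)])
        d=R.inv().apply(np.array([x,y,z+off])-p)/1000; print((x,y,z,a),d.round(4).tolist(),(R.inv()*T).as_rotvec().round(4).tolist())
E
python3 - <<'E'
from h import *
import pickle
c=pickle.load(open('top0.pkl','rb'))
for th in(60,70,80):print(th,*[b for b in blobs(c,58,th=th) if 190<b[0]<310],sep='\n')
s=pickle.load(open('scene0.pkl','rb'))
for th in(40,55):print(th,*[b for b in blobs(s,49,th=th,amin=15,amax=400) if 290<b[0]<390 and b[1]<260],sep='\n')
for r in rects(c,[22],th=130): print(r)
for n,p,z in(('jar',(314,138),130),('beaker',(184,141),40),('cup',(235,139),45)): print(n,ray(c,p,z).round())
plan((444,104,110,13))
E
```

```text
60
(289.7, 259.0, 31.1, 3.5, array([ 429.4, -131.3,   58. ]))
(204.5, 255.2, 42.3, 4.0, array([444.2, 103.9,  58. ]))
(255.9, 252.2, 26.7, 3.3, array([449.9, -38.1,  58. ]))
70
(242.8, 374.7, 20.1, 6.9, array([120.9,   1.9,  58. ]))
(289.9, 259.1, 50.0, 4.4, array([ 429.2, -131.8,   58. ]))
(204.5, 255.1, 56.8, 4.7, array([444.5, 104. ,  58. ]))
(255.9, 252.3, 47.1, 4.1, array([449.5, -38. ,  58. ]))
(235.6, 144.8, 28.7, 9.6, array([751.7,  15. ,  58. ]))
80
(289.8, 259.2, 65.8, 5.0, array([ 428.9, -131.4,   58. ]))
(204.5, 255.1, 71.8, 5.2, array([444.5, 103.7,  58. ]))
(255.9, 252.3, 61.9, 4.7, array([449.4, -38. ,  58. ]))
(302.2, 151.8, 126.4, 14.1, array([ 729. , -172.4,   58. ]))
(235.4, 140.2, 122.7, 13.5, array([764.9,  15.4,  58. ]))
40
(369.3, 221.6, 66.8, 5.9, array([449.5, 109. ,  49. ]))
(325.2, 195.6, 51.6, 5.2, array([453.5, -33.5,  49. ]))
(305.9, 176.9, 40.6, 4.7, array([ 430.9, -128.9,   49. ]))
55
(369.4, 222.1, 96.6, 6.7, array([450.6, 110.2,  49. ]))
(325.1, 196.0, 77.0, 6.1, array([455.1, -32.1,  49. ]))
(305.8, 177.4, 63.1, 5.7, array([ 433. , -127.1,   49. ]))
(22, array([146., 269.]), 406.6, 275.8, 61.3, 151.7, -10.76)
(22, array([125., 222.]), 541.6, 337.4, 61.7, 151.4, -12.39)
(22, array([352., 214.]), 550.8, -320.0, 64.0, 153.0, -0.02)
(22, array([236., 210.]), 568.5, 17.6, 62.1, 149.7, 4.75)
(22, array([113., 117.]), 852.2, 382.5, 59.8, 125.8, 18.17)
jar [[ 750. -198.  130.]]
beaker [[769. 164.  40.]]
cup [[772.  18.  45.]]
t 0.1 gp [195.9 486.7 245.1] yang 68.06 w 91.8 F [ 0.9  0.  -0.1] q6 -0.15
(444, 104, 110, 13) [-0.3731, -0.2624, 0.1354] [-0.0014, 0.0005, 0.9611]
```

```bash
python3 - <<'E'
from h import *
plan((444.3,104,110,4.7))
E
```

```text
t 0.1 gp [195.9 486.7 245.1] yang 68.06 w 91.8 F [ 0.9  0.  -0.1] q6 -0.15
(444.3, 104, 110, 4.7) [-0.3734, -0.2623, 0.1354] [-0.0014, 0.0006, 1.1059]
```

```bash
python3 -m pendant '[[[-0.3734,-0.2623,0.1354],[-0.0014,0.0006,1.1059],0.05],[[-0.3734,-0.2623,0.1354],[-0.0014,0.0006,1.1059],0.05],[[-0.3734,-0.2623,0.1354],[-0.0014,0.0006,1.1059],0.05],[[-0.3734,-0.2623,0.1354],[-0.0014,0.0006,1.1059],0.05],[[-0.3734,-0.2623,0.1354],[-0.0014,0.0006,1.1059],0.05],[[-0.3734,-0.2623,0.1354],[-0.0014,0.0006,1.1059],0.05],[[-0.3734,-0.2623,0.1354],[-0.0014,0.0006,1.1059],0.05],[[-0.3734,-0.2623,0.1354],[-0.0014,0.0006,1.1059],0.05],[[-0.3734,-0.2623,0.1354],[-0.0014,0.0006,1.1059],0.05],[[-0.3734,-0.2623,0.1354],[-0.0014,0.0006,1.1059],0.05]]'
python3 - <<'E'
from h import *
plan((444.3,104,110,4.7),(444.3,104,56,4.7))
E
```

```text
time: 0.93
tool_pos: [414.1, 150.1, 285.6]
tcp_rot: [3.141, -0.001, 1.647]
contact_force: [1.0, 1.3, 0.6]
grip_width: 50.0
t 0.93 gp [414.2 150.3 126.6] yang 4.37 w 50.0 F [1.  1.3 0.6] q6 0.1
(444.3, 104, 110, 4.7) [-0.0483, 0.0266, 0.0166] [0.0009, -0.0014, -0.0057]
(444.3, 104, 56, 4.7) [-0.0484, 0.0266, 0.0706] [0.0009, -0.0014, -0.0057]
```

```bash
python3 -m pendant '[[[-0.0483,0.0266,0.0166],[0,0,-0.0057],0.05],[[-0.0483,0.0266,0.0166],[0,0,-0.0057],0.05],[[-0.0483,0.0266,0.0166],[0,0,-0.0057],0.05],[[-0.0484,0.0266,0.045],[0,0,-0.0057],0.05],[[-0.0484,0.0266,0.0706],[0,0,-0.0057],0.05],[[-0.0484,0.0266,0.0706],[0,0,-0.0057],0.05]]'
python3 - <<'E'
from h import *
c=snap('scene'); i=c['color'][190:270,330:410,::-1]; cv2.imwrite('pics/s1.png',cv2.resize(i,(480,480),interpolation=2))
plan((444.3,104,56,4.7),(444.3,104,100,4.7))
E
```

```text
time: 1.43
tool_pos: [442.1, 106.4, 212.4]
tcp_rot: [-3.135, -0.002, 1.659]
contact_force: [-1.5, -0.6, -0.3]
grip_width: 50.0
t 1.48 gp [442.  106.8  55.2] yang 5.06 w 50.0 F [ 0.5 -0.5 -0.3] q6 -0.02
(444.3, 104, 56, 4.7) [-0.0027, 0.0013, -0.0008] [-0.0047, -0.0015, 0.0064]
(444.3, 104, 100, 4.7) [-0.0027, 0.0011, -0.0448] [-0.0047, -0.0015, 0.0064]
```

View pics/s1.png

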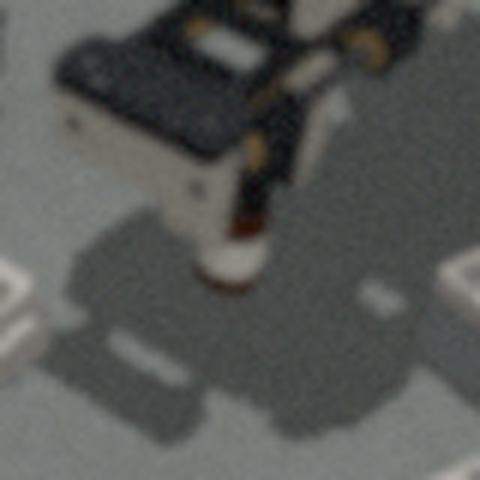

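```bash
for i in 1 2 3; do python3 -m pendant '[[[0,0,0],[0,0,0],0.05]]'; done | grep -v force
python3 - <<'E'
from h import *
plan((444.3,104,56,4.7))
E
```

```text
time: 1.57
tool_pos: [443.9, 106.7, 216.2]
tcp_rot: [3.141, -0.001, 1.66]
grip_width: 50.3
time: 1.65
tool_pos: [444.4, 106.6, 216.9]
tcp_rot: [3.139, -0.001, 1.659]
grip_width: 50.1
time: 1.73
tool_pos: [444.4, 106.4, 217.0]
tcp_rot: [3.138, -0.001, 1.659]
grip_width: 50.0
t 1.73 gp [444.9 106.7  58. ] yang 5.07 w 50.0 F [-0.  -0.4  0.2] q6 -0.02
(444.3, 104, 56, 4.7) [-0.0024, -0.0003, 0.002] [0.0035, -0.0012, 0.0065]
```

```bash
python3 -m pendant '[[[-0.0024,-0.0003,0.002],[0.003,-0.001,0.0065],0.05],[[-0.0024,-0.0003,0.002],[0.003,-0.001,0.0065],0.05],[[-0.0024,-0.0003,0.002],[0.003,-0.001,0.0065],0.01],[[-0.0024,-0.0003,0.002],[0.003,-0.001,0.0065],0.01],[[-0.0024,-0.0003,0.002],[0.003,-0.001,0.0065],0.01],[[-0.0024,-0.0003,0.002],[0.003,-0.001,0.0065],0.01],[[-0.0024,-0.0003,0.002],[0.003,-0.001,0.0065],0.01],[[-0.0024,-0.0003,0.002],[0.003,-0.001,0.0065],0.01]]'
python3 - <<'E'
from h import *
plan((444.3,104,56,4.7))
E
```

```text
time: 2.4
tool_pos: [444.0, 103.6, 213.5]
tcp_rot: [-3.139, -0.0, 1.652]
contact_force: [-0.2, -0.6, 0.4]
grip_width: 22.5
t 2.4 gp [443.6 103.6  54.5] yang 4.66 w 22.5 F [-0.2 -0.6  0.4] q6 -0.02
(444.3, 104, 56, 4.7) [0.0004, 0.0004, -0.0015] [-0.0022, -0.0002, -0.0007]
```

```bash
python3 - <<'E'
from h import *
plan((444.3,104,105,4.7),(564.3,67.7,105,4.75))
E
```

```text
t 2.4 gp [443.6 103.6  54.5] yang 4.66 w 22.5 F [-0.2 -0.6  0.4] q6 -0.02
(444.3, 104, 105, 4.7) [0.0004, 0.0003, -0.0505] [-0.0022, -0.0002, -0.0007]
(564.3, 67.7, 105, 4.75) [-0.0455, 0.1169, -0.0508] [-0.0022, -0.0002, -0.0016]
```

```bash
python3 -m pendant '[[[0,0,-0.025],[0,0,0],0.01],[[0,0,-0.05],[0,0,0],0.01],[[-0.01,0.025,-0.0508],[-0.002,0,-0.0016],0.01],[[-0.0228,0.058,-0.0508],[-0.002,0,-0.0016],0.01],[[-0.0342,0.088,-0.0508],[-0.002,0,-0.0016],0.01],[[-0.0455,0.1169,-0.0508],[-0.002,0,-0.0016],0.01],[[-0.0455,0.1169,-0.0508],[-0.002,0,-0.0016],0.01],[[-0.0455,0.1169,-0.0508],[-0.002,0,-0.0016],0.01],[[-0.0455,0.1169,-0.0508],[-0.002,0,-0.0016],0.01],[[-0.0455,0.1169,-0.0508],[-0.002,0,-0.0016],0.01]]'
python3 - <<'E'
from h import *
plan((564.3,67.7,105,4.75),(564.3,67.7,59.5,4.75),start=0)
c=snap('scene'); cv2.imwrite('pics/s2.png',cv2.resize(c['color'][160:280,250:370,::-1],(600,600),interpolation=2))
E
```

```text
time: 3.23
tool_pos: [563.3, 68.1, 263.8]
tcp_rot: [-3.14, -0.001, 1.654]
contact_force: [0.1, -0.0, -0.2]
grip_width: 22.8
t 3.23 gp [563.   68.1 104.8] yang 4.78 w 22.8 F [ 0.1 -0.  -0.2] q6 -0.1
(564.3, 67.7, 105, 4.75) [-0.0005, 0.001, -0.0002] [-0.0018, -0.0005, 0.0005]
(564.3, 67.7, 59.5, 4.75) [-0.0005, 0.0011, 0.0453] [-0.0018, -0.0005, 0.0005]
```

View pics/s2.png

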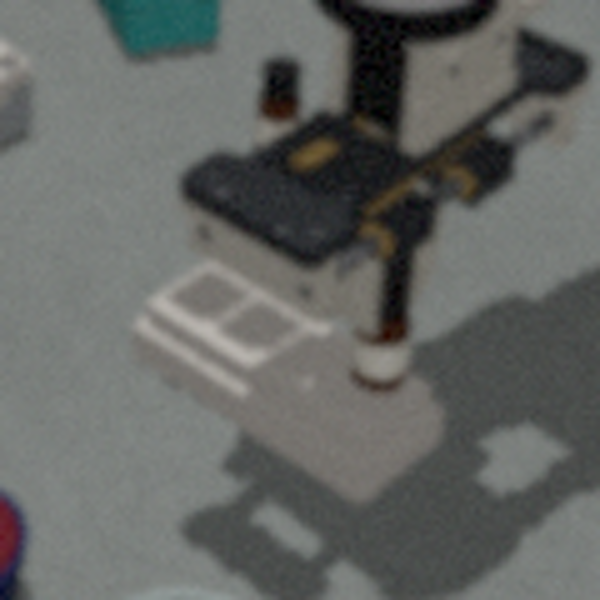

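```bash
python3 -m pendant '[[[-0.0005,0.0011,0.01],[-0.0018,0,0],0.01],[[-0.0005,0.0011,0.02],[-0.0018,0,0],0.01],[[-0.0005,0.0011,0.028],[-0.0018,0,0],0.01],[[-0.0005,0.0011,0.036],[-0.0018,0,0],0.01],[[-0.0005,0.0011,0.042],[-0.0018,0,0],0.01],[[-0.0005,0.0011,0.0455],[-0.0018,0,0],0.01],[[-0.0005,0.0011,0.0455],[-0.0018,0,0],0.01],[[-0.0005,0.0011,0.0455],[-0.0018,0,0],0.01]]'
```

```text
time: 3.95
tool_pos: [565.3, 66.6, 217.7]
tcp_rot: [3.14, 0.001, 1.654]
contact_force: [1.2, -5.5, -0.9]
grip_width: 24.0
```

```bash
python3 -m pendant '[[[0,0,0],[0,0,0],0.04],[[0,0,0],[0,0,0],0.05],[[0,0,0],[0,0,0],0.05],[[0,0,-0.04],[0,0,0],0.05],[[0,0,-0.08],[0,0,0],0.05],[[0,0,-0.08],[0,0,0],0.05],[[0,0,-0.08],[0,0,0],0.05]]'
python3 - <<'E'
from h import *
plan((449.5,-38,110,4.7))
c=snap('scene'); cv2.imwrite('pics/s3.png',cv2.resize(c['color'][190:270,260:370,::-1],(660,480),interpolation=2))
E
```

```text
time: 4.53
tool_pos: [565.7, 67.6, 301.1]
tcp_rot: [3.134, -0.0, 1.654]
contact_force: [-0.3, -0.0, 0.6]
grip_width: 50.1
t 4.53 gp [566.8  67.7 142.1] yang 4.77 w 50.1 F [-0.3 -0.   0.6] q6 -0.1
(449.5, -38, 110, 4.7) [-0.0956, -0.1248, 0.0312] [0.0072, -0.0, 0.0013]
```

View pics/s3.png

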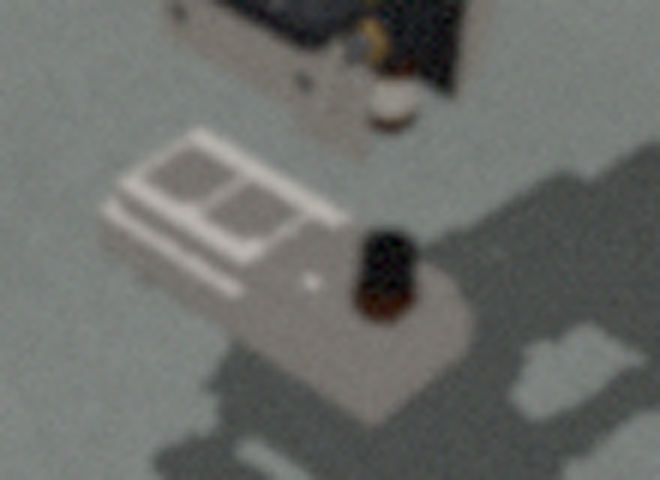

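```bash
python3 -m pendant '[[[-0.0956,-0.1248,0.0312],[0.005,0,0.001],0.05],[[-0.0956,-0.1248,0.0312],[0.005,0,0.001],0.05],[[-0.0956,-0.1248,0.0312],[0.005,0,0.001],0.05],[[-0.0956,-0.1248,0.0312],[0.005,0,0.001],0.05],[[-0.0956,-0.1248,0.0312],[0.005,0,0.001],0.05],[[-0.0956,-0.1248,0.0312],[0.005,0,0.001],0.05],[[-0.0956,-0.1248,0.0312],[0.005,0,0.001],0.05]]'
python3 - <<'E'
from h import *
plan((449.5,-38,110,4.7),(449.5,-38,55.5,4.7))
E
```

```text
time: 5.17
tool_pos: [449.1, -38.3, 266.6]
tcp_rot: [-3.138, -0.001, 1.652]
contact_force: [0.4, -0.4, 0.4]
grip_width: 50.1
t 5.17 gp [448.4 -38.2 107.6] yang 4.65 w 50.1 F [ 0.4 -0.4  0.4] q6 -0.34
(449.5, -38, 110, 4.7) [0.0003, 0.0005, -0.0024] [-0.0039, -0.0008, -0.0009]
(449.5, -38, 55.5, 4.7) [0.0002, 0.0007, 0.0521] [-0.0039, -0.0008, -0.0009]
```

```bash
python3 -m pendant '[[[0.0002,0.0006,0.03],[-0.002,0,0],0.05],[[0.0002,0.0006,0.0516],[-0.002,0,0],0.05],[[0.0002,0.0006,0.0516],[-0.002,0,0],0.05],[[0.0002,0.0006,0.0516],[-0.002,0,0],0.05],[[0.0002,0.0006,0.0516],[-0.002,0,0],0.01],[[0.0002,0.0006,0.0516],[-0.002,0,0],0.01],[[0.0002,0.0006,0.0516],[-0.002,0,0],0.01],[[0.0002,0.0006,0.0516],[-0.002,0,0],0.01],[[0.0002,0.0006,0.0516],[-0.002,0,0],0.01],[[0.0002,0.0006,0.0516],[-0.002,0,0],0.01]]'
python3 - <<'E'
from h import *
plan((449.5,-38,105,4.7),(570.1,0,105,4.75))
E
```

```text
time: 6.0
tool_pos: [449.5, -38.1, 216.1]
tcp_rot: [-3.142, 0.0, 1.653]
contact_force: [0.0, 0.3, 3.0]
grip_width: 22.4
t 6.0 gp [449.5 -38.1  57.1] yang 4.69 w 22.4 F [0.  0.3 3. ] q6 -0.34
(449.5, -38, 105, 4.7) [0.0001, 0.0, -0.0479] [-0.0001, 0.0001, -0.0002]
(570.1, 0, 105, 4.75) [0.0281, 0.1233, -0.0479] [-0.0001, 0.0001, -0.0011]
```

```bash
python3 -m pendant '[[[0,0,-0.024],[0,0,0],0.01],[[0,0,-0.048],[0,0,0],0.01],[[0.007,0.031,-0.05],[0,0,-0.001],0.01],[[0.014,0.062,-0.05],[0,0,-0.001],0.01],[[0.021,0.093,-0.05],[0,0,-0.001],0.01],[[0.0281,0.1233,-0.05],[0,0,-0.001],0.01],[[0.0281,0.1233,-0.05],[0,0,-0.001],0.01],[[0.0281,0.1233,-0.05],[0,0,-0.001],0.01],[[0.0281,0.1233,-0.05],[0,0,-0.001],0.01],[[0.0281,0.1233,-0.05],[0,0,-0.001],0.01]]'
python3 - <<'E'
from h import *
plan((570.1,0,62,4.75))
E
```

```text
time: 6.83
tool_pos: [568.9, -0.3, 265.2]
tcp_rot: [-3.139, -0.0, 1.653]
contact_force: [0.3, 0.5, -0.0]
grip_width: 22.1
t 6.83 gp [ 5.684e+02 -2.000e-01  1.062e+02] yang 4.73 w 22.1 F [ 0.3  0.5 -0. ] q6 -0.22
(570.1, 0, 62, 4.75) [0.0002, 0.0013, 0.0442] [-0.003, -0.0005, -0.0004]
```

```bash
python3 -m pendant '[[[0.0002,0.0013,0.01],[-0.002,0,0],0.01],[[0.0002,0.0013,0.02],[-0.002,0,0],0.01],[[0.0002,0.0013,0.028],[-0.002,0,0],0.01],[[0.0002,0.0013,0.036],[-0.002,0,0],0.01],[[0.0002,0.0013,0.042],[-0.002,0,0],0.01],[[0.0002,0.0013,0.045],[-0.002,0,0],0.01],[[0.0002,0.0013,0.045],[-0.002,0,0],0.01],[[0.0002,0.0013,0.045],[-0.002,0,0],0.01]]'
```

```text
time: 7.5
tool_pos: [571.1, 0.3, 220.2]
tcp_rot: [3.141, -0.0, 1.654]
contact_force: [-0.1, -0.5, -0.7]
grip_width: 22.2
```

```bash
python3 -m pendant '[[[0,0,0],[0,0,0],0.04],[[0,0,0],[0,0,0],0.05],[[0,0,-0.04],[0,0,0],0.05],[[0,0,-0.07],[0,0,0],0.05],[[-0.1196,-0.1524,-0.05],[0,0,0],0.05],[[-0.1196,-0.1524,-0.05],[0,0,0],0.05],[[-0.1196,-0.1524,-0.05],[0,0,0],0.05],[[-0.1196,-0.1524,-0.05],[0,0,0],0.05],[[-0.1196,-0.1524,-0.05],[0,0,0],0.05],[[-0.1196,-0.1524,-0.05],[0,0,0],0.05]]'
python3 -m pendant '[[[0,0,0],[0,0,0],0.05],[[0,0,0],[0,0,0],0.05]]'
python3 - <<'E'
from h import *
plan((429.1,-131.5,56.5,4.7))
E
```

```text
time: 8.33
tool_pos: [426.0, -133.6, 269.8]
tcp_rot: [-3.139, -0.001, 1.65]
contact_force: [1.1, -0.1, 0.1]
grip_width: 50.1
time: 8.5
tool_pos: [429.7, -131.5, 270.6]
tcp_rot: [3.14, 0.0, 1.653]
contact_force: [0.3, 0.2, -0.5]
grip_width: 50.3
t 8.5 gp [ 430.  -131.5  111.6] yang 4.71 w 50.3 F [ 0.3  0.2 -0.5] q6 -0.55
(429.1, -131.5, 56.5, 4.7) [0.0001, -0.0007, 0.0551] [0.002, 0.0002, 0.0002]
```

```bash
python3 -m pendant '[[[0.0001,-0.0007,0.03],[0,0,0],0.05],[[0.0001,-0.0007,0.0551],[0,0,0],0.05],[[0.0001,-0.0007,0.0551],[0,0,0],0.05],[[0.0001,-0.0007,0.0551],[0,0,0],0.05],[[0.0001,-0.0007,0.0551],[0,0,0],0.01],[[0.0001,-0.0007,0.0551],[0,0,0],0.01],[[0.0001,-0.0007,0.0551],[0,0,0],0.01],[[0.0001,-0.0007,0.0551],[0,0,0],0.01],[[0.0001,-0.0007,0.0551],[0,0,0],0.01],[[0.0001,-0.0007,0.0551],[0,0,0],0.01]]'
python3 - <<'E'
from h import *
plan((429.1,-131.5,105,4.7),(572.7,-33.5,106,4.75))
E
```

```text
time: 9.33
tool_pos: [428.6, -131.5, 215.9]
tcp_rot: [3.14, 0.0, 1.654]
contact_force: [-1.4, -0.3, 6.6]
grip_width: 22.1
t 9.33 gp [ 428.9 -131.6   56.9] yang 4.75 w 22.1 F [-1.4 -0.3  6.6] q6 -0.55
(429.1, -131.5, 105, 4.7) [-0.0, 0.0006, -0.0481] [0.0018, 0.0005, 0.0008]
(572.7, -33.5, 106, 4.75) [0.0857, 0.1518, -0.0489] [0.0018, 0.0005, -0.0]
```

```bash
python3 -m pendant '[[[0,0,-0.026],[0,0,0],0.01],[[0,0,-0.05],[0,0,0],0.01],[[0.017,0.03,-0.05],[0,0,0],0.01],[[0.036,0.064,-0.05],[0,0,0],0.01],[[0.055,0.098,-0.05],[0,0,0],0.01],[[0.073,0.13,-0.05],[0,0,0],0.01],[[0.0857,0.1518,-0.05],[0,0,0],0.01],[[0.0857,0.1518,-0.05],[0,0,0],0.01],[[0.0857,0.1518,-0.05],[0,0,0],0.01],[[0.0857,0.1518,-0.05],[0,0,0],0.01]]'
python3 - <<'E'
from h import *
plan((572.7,-33.5,61,4.75))
E
```

```text
time: 10.17
tool_pos: [571.9, -33.7, 264.8]
tcp_rot: [-3.141, -0.0, 1.654]
contact_force: [-0.3, 0.1, -0.5]
grip_width: 22.2
t 10.17 gp [571.8 -33.6 105.8] yang 4.76 w 22.2 F [-0.3  0.1 -0.5] q6 -0.28
(572.7, -33.5, 61, 4.75) [0.0001, 0.0008, 0.0448] [-0.0009, -0.0004, 0.0002]
```

```bash
python3 -m pendant '[[[0.0001,0.0008,0.01],[0,0,0],0.01],[[0.0001,0.0008,0.02],[0,0,0],0.01],[[0.0001,0.0008,0.028],[0,0,0],0.01],[[0.0001,0.0008,0.036],[0,0,0],0.01],[[0.0001,0.0008,0.042],[0,0,0],0.01],[[0.0001,0.0008,0.045],[0,0,0],0.01],[[0.0001,0.0008,0.045],[0,0,0],0.01],[[0.0001,0.0008,0.045],[0,0,0],0.01]]'
```

```text
time: 10.83
tool_pos: [573.4, -33.5, 220.0]
tcp_rot: [3.142, -0.0, 1.653]
contact_force: [-0.9, 0.1, -0.5]
grip_width: 22.2
```

```bash
python3 -m pendant '[[[0,0,0],[0,0,0],0.04],[[0,0,0],[0,0,0],0.05],[[0,0,-0.04],[0,0,0],0.05],[[0,0,-0.08],[0,0,0],0.05],[[-0.1054,-0.132,-0.12],[0,0,0],0.091],[[-0.1054,-0.132,-0.12],[0,0,0],0.091],[[-0.1054,-0.132,-0.12],[0,0,0],0.091],[[-0.1054,-0.132,-0.12],[0,0,0],0.091],[[-0.1054,-0.132,-0.12],[0,0,0],0.091],[[-0.1054,-0.132,-0.12],[0,0,0],0.091]]'
python3 - <<'E'
from h import *
c=snap('top','top1.png'); s=snap('scene','scene1.png')
for th in (125,135): 
  for r in rects(c,[22,48,52],th=th)[:12]: print(th,r) if abs(r[4]-60)<8 else 0
for th in(60,70): print(*[b for b in blobs(c,62,th=th) if 190<b[0]<310 and b[1]<260],sep='\n')
a=c['color'][180:290,80:300,::-1]; cv2.imwrite('pics/c2.png',np.vstack([cv2.resize(a,(600,300),interpolation=2),cv2.resize(s['color'][145:345,230:480,::-1],(600,300)[:2],interpolation=2)]))
E
```

```text
time: 11.67
tool_pos: [449.4, -150.9, 341.4]
tcp_rot: [3.139, 0.001, 1.65]
contact_force: [0.2, 1.1, -0.4]
grip_width: 84.0
125 (22, array([146., 269.]), 406.5, 276.0, 63.5, 154.0, -10.71)
125 (48, array([146., 269.]), 408.7, 267.8, 62.1, 150.4, -10.71)
125 (52, array([146., 269.]), 409.0, 266.5, 61.8, 149.9, -10.71)
125 (22, array([125., 222.]), 541.5, 337.7, 64.6, 153.6, -12.33)
125 (48, array([125., 222.]), 540.6, 328.0, 63.1, 150.1, -12.33)
125 (52, array([125., 222.]), 540.5, 326.5, 62.9, 149.5, -12.33)
125 (22, array([354., 215.]), 550.9, -320.3, 66.2, 155.0, -0.38)
125 (48, array([354., 215.]), 549.8, -314.8, 64.7, 151.4, -0.38)
125 (52, array([354., 215.]), 549.6, -313.9, 64.5, 150.8, -0.38)
125 (22, array([236., 211.]), 568.5, 17.5, 64.7, 152.1, 4.61)
125 (48, array([236., 211.]), 567.0, 15.3, 63.2, 148.6, 4.61)
125 (52, array([236., 211.]), 566.7, 15.0, 63.0, 148.1, 4.61)
135 (22, array([146., 269.]), 406.7, 275.8, 61.4, 151.8, -10.74)
135 (48, array([146., 269.]), 408.9, 267.6, 59.9, 148.3, -10.74)
135 (52, array([146., 269.]), 409.2, 266.3, 59.7, 147.8, -10.74)
135 (22, array([125., 222.]), 541.6, 337.4, 62.0, 151.6, -12.39)
135 (48, array([125., 222.]), 540.7, 327.8, 60.6, 148.0, -12.39)
135 (52, array([125., 222.]), 540.5, 326.3, 60.3, 147.5, -12.39)
135 (22, array([351., 214.]), 550.9, -319.9, 64.3, 153.1, -0.37)
135 (48, array([351., 214.]), 549.7, -314.3, 62.8, 149.5, -0.37)
135 (52, array([351., 214.]), 549.6, -313.5, 62.6, 149.0, -0.37)
135 (22, array([236., 210.]), 568.6, 17.6, 62.2, 149.9, 4.78)
135 (48, array([236., 210.]), 567.0, 15.3, 60.8, 146.5, 4.78)
135 (52, array([236., 210.]), 566.7, 15.0, 60.6, 145.9, 4.78)
(217.6, 212.1, 25.3, 3.6, array([562.5,  66.4,  62. ]))
(217.6, 211.8, 36.8, 4.1, array([563.4,  66.4,  62. ]))
(241.6, 209.6, 32.5, 3.6, array([ 5.682e+02, -2.000e-01,  6.200e+01]))
(254.5, 207.7, 27.2, 3.4, array([573.1, -36. ,  62. ]))
```

View pics/c2.png

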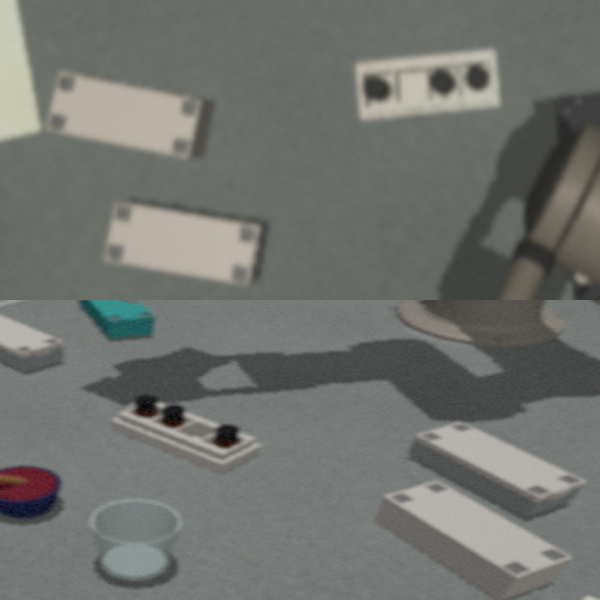

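```bash
python3 -m pendant '[[[0,0,0],[0,0,0],0.0915],[[0,0,0],[0,0,0],0.0915]]'; python3 - <<'E'
from h import *
plan((540.5,326.4,120,-12.33))
E
```

```text
time: 11.93
tool_pos: [451.3, -148.4, 339.7]
tcp_rot: [3.141, -0.001, 1.655]
contact_force: [-0.7, -0.1, -0.1]
grip_width: 91.4
t 11.93 gp [ 451.4 -148.3  180.7] yang 4.85 w 91.4 F [-0.7 -0.1 -0.1] q6 -0.56
(540.5, 326.4, 120, -12.33) [0.4655, 0.129, 0.0611] [0.0002, -0.0008, 0.2998]
```

View pics/top1.png

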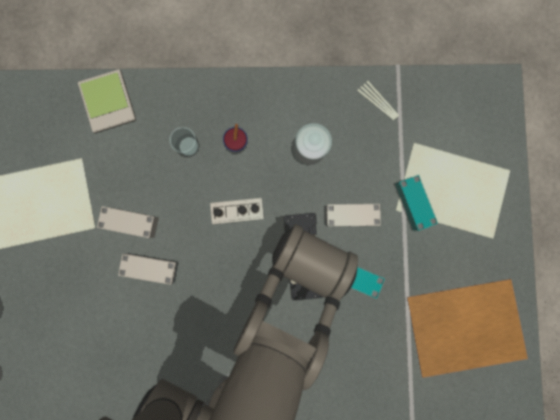

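```bash
python3 - <<'E'
import cv2,numpy as np
a=cv2.imread('pics/top0.png')[280:400,0:60];b=cv2.imread('pics/top1.png')[280:400,0:60]
s=cv2.imread('pics/scene1.png')[200:420,440:560]
cv2.imwrite('pics/c3.png',np.hstack([cv2.resize(x,(h,560),interpolation=2) for x,h in((a,240),(b,240),(s,305))]))
E
```

```text
(no output)
```

View pics/c3.png

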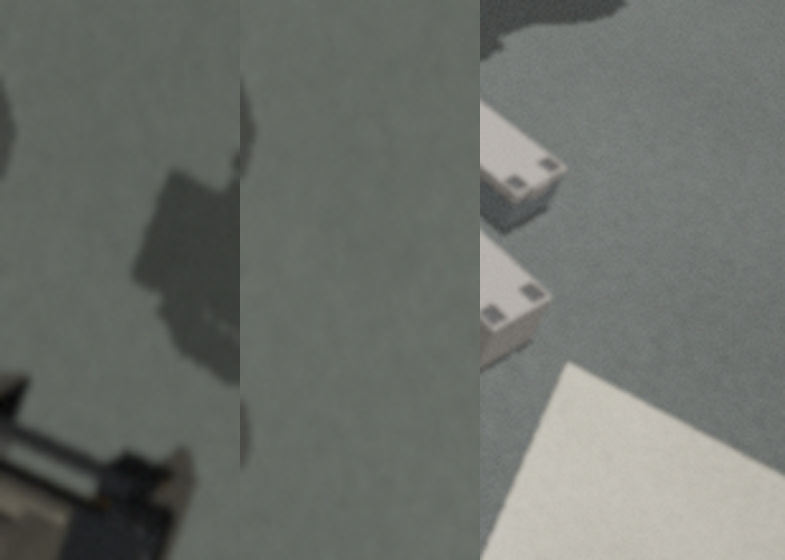

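```bash
python3 -m pendant '[[[0.4655,0.129,0.0611],[0,0,0.2998],0.0915],[[0.4655,0.129,0.0611],[0,0,0.2998],0.0915],[[0.4655,0.129,0.0611],[0,0,0.2998],0.0915],[[0.4655,0.129,0.0611],[0,0,0.2998],0.0915],[[0.4655,0.129,0.0611],[0,0,0.2998],0.0915],[[0.4655,0.129,0.0611],[0,0,0.2998],0.0915],[[0.4655,0.129,0.0611],[0,0,0.2998],0.0915],[[0.4655,0.129,0.0611],[0,0,0.2998],0.0915],[[0.4655,0.129,0.0611],[0,0,0.2998],0.0915],[[0.4655,0.129,0.0611],[0,0,0.2998],0.0915]]'
python3 -m pendant '[[[0,0,0],[0,0,0],0.0915],[[0,0,0],[0,0,0],0.0915],[[0,0,0],[0,0,0],0.0915]]'
python3 - <<'E'
from h import *
plan((540.5,326.4,120,-12.33))
c=snap('scene','scene2.png')
E
```

```text
time: 12.77
tool_pos: [525.3, 249.5, 288.5]
tcp_rot: [-3.142, -0.0, 1.356]
contact_force: [0.6, -1.1, 0.1]
grip_width: 91.4
time: 13.02
tool_pos: [525.2, 246.7, 288.6]
tcp_rot: [-3.141, 0.001, 1.356]
contact_force: [-0.1, -0.9, 1.1]
grip_width: 91.6
t 13.02 gp [525.1 246.6 129.6] yang -12.3 w 91.6 F [-0.1 -0.9  1.1] q6 0.52
(540.5, 326.4, 120, -12.33) [0.0811, -0.002, 0.0096] [-0.0007, 0.0007, 0.0005]
```

```bash
python3 -m pendant '[[[0.04,-0.001,0.0046],[0,0,0],0.0915],[[0.0811,-0.002,0.0096],[0,0,0],0.0915],[[0.0811,-0.002,0.0096],[0,0,0],0.0915],[[0.0811,-0.002,0.0096],[0,0,0],0.0915],[[0.0811,-0.002,0.0096],[0,0,0],0.0915]]'
python3 - <<'E'
from h import *
plan((540.5,326.4,32,-12.33))
a=cv2.imread('pics/scene1.png').astype(int);c=snap('scene','scene3.png')
d=abs(a-cv2.imread('pics/scene3.png')).max(2)
cv2.imwrite('pics/c4.png',np.hstack([cv2.resize(c['color'][200:360,340:500,::-1],(400,400),interpolation=2),cv2.resize(np.dstack([d]*3)[200:360,340:500].clip(0,255).astype(np.uint8)*2,(400,400))]))
E
```

```text
time: 13.48
tool_pos: [541.2, 324.4, 279.8]
tcp_rot: [3.141, 0.0, 1.353]
contact_force: [-0.0, -0.6, -0.5]
grip_width: 91.3
t 13.48 gp [541.3 324.3 120.8] yang -12.48 w 91.3 F [-0.  -0.6 -0.5] q6 0.64
(540.5, 326.4, 32, -12.33) [0.0018, -0.0012, 0.0888] [0.0002, 0.0004, -0.0026]
```

View pics/c4.png

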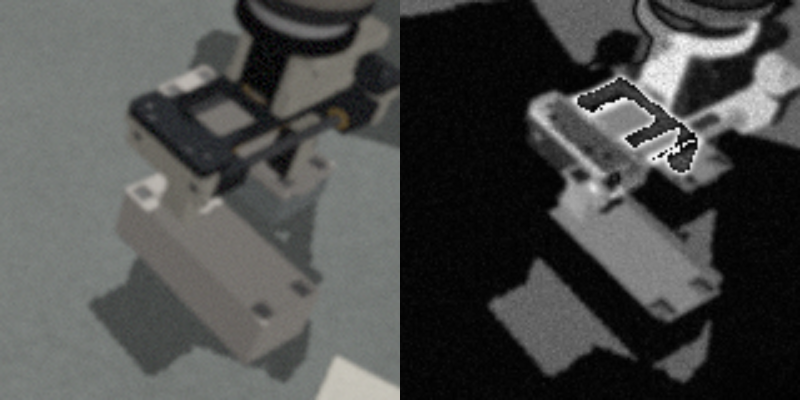

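```bash
python3 -m pendant '[[[0.0018,-0.0012,0.03],[0,0,-0.0026],0.0915],[[0.0018,-0.0012,0.06],[0,0,-0.0026],0.0915],[[0.0018,-0.0012,0.0888],[0,0,-0.0026],0.0915],[[0.0018,-0.0012,0.0888],[0,0,-0.0026],0.0915],[[0.0018,-0.0012,0.0888],[0,0,-0.0026],0.0915],[[0.0018,-0.0012,0.0888],[0,0,-0.0026],0.05],[[0.0018,-0.0012,0.0888],[0,0,-0.0026],0.05],[[0.0018,-0.0012,0.0888],[0,0,-0.0026],0.05],[[0.0018,-0.0012,0.0888],[0,0,-0.0026],0.05],[[0.0018,-0.0012,0.0888],[0,0,-0.0026],0.05]]'
python3 -m pendant '[[[0,0,0],[0,0,0],0.05],[[0,0,-0.03],[0,0,0],0.05],[[0,0,-0.06],[0,0,0],0.05],[[0,0,-0.08],[0,0,0],0.05],[[0,0,-0.08],[0,0,0],0.05],[[0,0,-0.08],[0,0,0],0.05]]'
python3 - <<'E'
from h import *
plan((568.5,17.6,112,4.7))
E
```

```text
time: 14.37
tool_pos: [540.6, 327.7, 192.2]
tcp_rot: [3.14, -0.001, 1.357]
contact_force: [0.2, 0.2, 0.5]
grip_width: 62.8
time: 14.87
tool_pos: [540.4, 327.7, 271.8]
tcp_rot: [3.139, -0.002, 1.357]
contact_force: [-0.4, -0.2, -1.9]
grip_width: 59.9
t 14.87 gp [540.8 327.9 112.8] yang -12.27 w 59.9 F [-0.4 -0.2 -1.9] q6 0.64
(568.5, 17.6, 112, 4.7) [-0.297, 0.0934, 0.0006] [0.0024, -0.0013, -0.2962]
```

```bash
python3 -m pendant '[[[-0.025,0.008,0],[0.0005,0,-0.03],0.05],[[-0.06,0.019,0],[0.001,0,-0.06],0.05],[[-0.095,0.03,0],[0.001,0,-0.09],0.05],[[-0.13,0.041,0],[0.002,0,-0.13],0.05],[[-0.165,0.052,0],[0.002,0,-0.17],0.05],[[-0.2,0.063,0],[0.002,0,-0.2],0.05],[[-0.235,0.074,0],[0.002,0,-0.24],0.05],[[-0.267,0.084,0],[0.002,0,-0.27],0.05],[[-0.289,0.0908,0],[0.002,0,-0.29],0.05],[[-0.297,0.0934,0],[0.002,0,-0.2962],0.05]]'
python3 -m pendant '[[[0,0,0],[0,0,0],0.05],[[0,0,0],[0,0,0],0.05],[[0,0,0],[0,0,0],0.05]]'
python3 - <<'E'
from h import *
plan((568.4,18.9,112,4.7))
c=snap('top'); s=snap('scene')
for th in(125,135): print(*[r for r in rects(c,[130],th=th) if abs(r[2]-568)<50 and abs(r[3]-20)<60],sep='\n')
cv2.imwrite('pics/c5.png',np.hstack([cv2.resize(c['color'][170:250,190:290,::-1],(400,320),interpolation=2),cv2.resize(s['color'][170:270,250:375,::-1],(400,320),interpolation=2)]))
E
```

```text
time: 15.7
tool_pos: [568.1, 14.2, 268.9]
tcp_rot: [-3.137, -0.0, 1.65]
contact_force: [0.4, -0.5, -1.4]
grip_width: 59.7
time: 15.95
tool_pos: [568.1, 18.8, 270.2]
tcp_rot: [-3.139, -0.001, 1.653]
contact_force: [0.8, 0.5, -2.6]
grip_width: 59.7
t 15.95 gp [567.7  19.  111.2] yang 4.73 w 59.7 F [ 0.8  0.5 -2.6] q6 -0.18
(568.4, 18.9, 112, 4.7) [0.0001, 0.0003, -0.0008] [-0.0029, -0.0013, 0.0005]
```

View pics/c5.png

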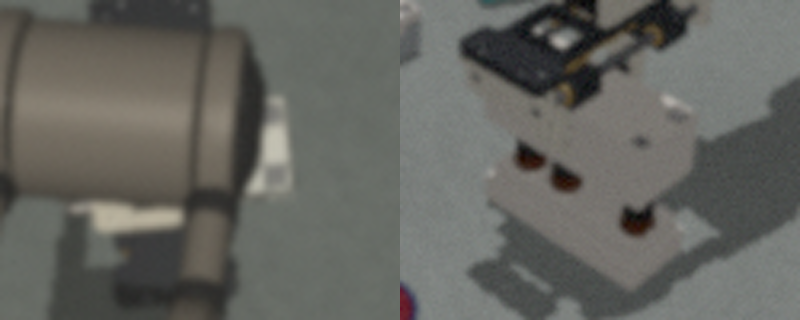

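```bash
python3 -m pendant '[[[0.0001,0.0005,0.012],[-0.001,0,0],0.05],[[0.0001,0.0005,0.024],[-0.001,0,0],0.05],[[0.0001,0.0005,0.032],[-0.001,0,0],0.05],[[0.0001,0.0005,0.038],[-0.001,0,0],0.05],[[0.0001,0.0005,0.042],[-0.001,0,0],0.05],[[0.0001,0.0005,0.046],[-0.001,0,0],0.05],[[0.0001,0.0005,0.046],[-0.001,0,0],0.05],[[0.0001,0.0005,0.046],[-0.001,0,0],0.05]]'
python3 - <<'E'
from h import *
plan((568.4,18.9,55,4.7))
E
```

```text
time: 16.72
tool_pos: [569.0, 17.7, 225.1]
tcp_rot: [-3.141, -0.001, 1.653]
contact_force: [-0.1, 0.2, -1.7]
grip_width: 59.8
t 16.72 gp [568.9  17.8  66.1] yang 4.7 w 59.8 F [-0.1  0.2 -1.7] q6 -0.19
(568.4, 18.9, 55, 4.7) [0.0012, -0.0005, 0.0111] [-0.0002, -0.0005, -0.0]
```

```bash
python3 -m pendant '[[[0.0006,-0.0002,0.004],[0,0,0],0.05],[[0.0006,-0.0002,0.008],[0,0,0],0.05],[[0.0006,-0.0002,0.0105],[0,0,0],0.05],[[0.0006,-0.0002,0.012],[0,0,0],0.05],[[0.0006,-0.0002,0.012],[0,0,0],0.05],[[0.0006,-0.0002,0.012],[0,0,0],0.05]]'
```

```text
time: 17.22
tool_pos: [568.5, 18.3, 213.9]
tcp_rot: [-3.141, -0.0, 1.653]
contact_force: [-4.7, -0.4, 7.7]
grip_width: 59.8
```

```bash
python3 -m pendant '[[[0,0,0],[0,0,0],0.075],[[0,0,0],[0,0,0],0.0915],[[0,0,0],[0,0,0],0.0915],[[0,0,0],[0,0,0],0.0915],[[0,0,-0.035],[0,0,0],0.0915],[[0,0,-0.075],[0,0,0],0.0915],[[0,0,-0.09],[0,0,0],0.0915],[[0.02,-0.01,-0.09],[0,0,0],0.0915]]'
python3 -m pendant '[[[0.2416,-0.1287,0.015],[0,0,0.2697],0.0915],[[0.2416,-0.1287,0.015],[0,0,0.2697],0.0915],[[0.2416,-0.1287,0.015],[0,0,0.2697],0.0915],[[0.2416,-0.1287,0.015],[0,0,0.2697],0.0915],[[0.2416,-0.1287,0.015],[0,0,0.2697],0.0915],[[0.2416,-0.1287,0.015],[0,0,0.2697],0.0915],[[0.2416,-0.1287,0.015],[0,0,0.2697],0.0915],[[0.2416,-0.1287,0.015],[0,0,0.2697],0.0915],[[0.2416,-0.1287,0.015],[0,0,0.2697],0.0915],[[0.2416,-0.1287,0.015],[0,0,0.2697],0.0915]]'
python3 - <<'E'
from h import *
plan((408.8,267.6,29,-10.75))
c=snap('top','top3.png');s=snap('scene','scene4.png')
for th in(125,135,140): print(*[r for r in rects(c,[74,94],th=th) if abs(r[2]-568)<50 and abs(r[3]-20)<60],sep='\n')
cv2.imwrite('pics/c6.png',np.hstack([cv2.resize(c['color'][170:250,190:290,::-1],(400,320),interpolation=2),cv2.resize(s['color'][170:270,250:375,::-1],(400,320),interpolation=2)]))
E
```

```text
time: 17.88
tool_pos: [559.6, 35.2, 307.6]
tcp_rot: [3.131, 0.002, 1.65]
contact_force: [0.2, 0.6, 0.4]
grip_width: 91.7
time: 18.72
tool_pos: [409.4, 267.4, 288.2]
tcp_rot: [3.142, -0.0, 1.384]
contact_force: [-0.2, 0.0, -0.5]
grip_width: 91.7
t 18.72 gp [409.4 267.5 129.2] yang -10.73 w 91.7 F [-0.2  0.  -0.5] q6 0.61
(408.8, 267.6, 29, -10.75) [0.0, -0.0006, 0.1002] [0.0001, -0.0003, 0.0004]
(74, array([234., 209.]), 569.1, 16.2, 64.4, 152.0, 4.81)
(94, array([234., 209.]), 567.9, 14.4, 63.2, 149.2, 4.81)
(74, array([236., 209.]), 569.1, 16.3, 62.3, 150.0, 4.75)
(94, array([236., 209.]), 567.8, 14.5, 61.1, 147.2, 4.75)
(74, array([235., 209.]), 569.0, 16.2, 61.2, 149.0, 4.95)
(94, array([235., 209.]), 567.7, 14.4, 60.1, 146.2, 4.95)
```

View pics/c6.png

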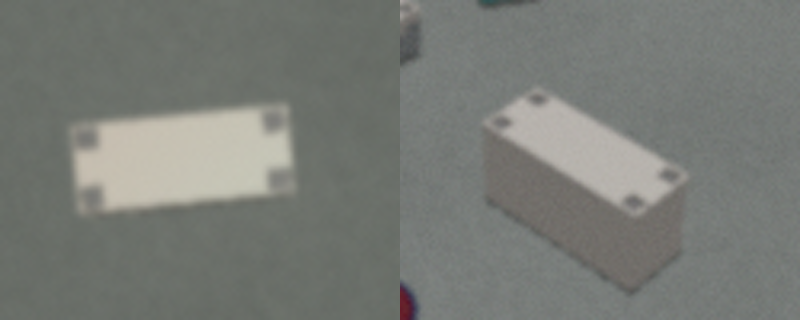

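```bash
python3 -m pendant '[[[0,-0.0006,0.035],[0,0,0],0.0915],[[0,-0.0006,0.07],[0,0,0],0.0915],[[0,-0.0006,0.0995],[0,0,0],0.0915],[[0,-0.0006,0.0995],[0,0,0],0.0915],[[0,-0.0006,0.0995],[0,0,0],0.0915],[[0,-0.0006,0.0995],[0,0,0],0.05],[[0,-0.0006,0.0995],[0,0,0],0.05],[[0,-0.0006,0.0995],[0,0,0],0.05],[[0,-0.0006,0.0995],[0,0,0],0.05],[[0,-0.0006,0.0995],[0,0,0],0.05]]'
python3 -m pendant '[[[0,0,0],[0,0,0],0.05],[[0,0,0],[0,0,0],0.05],[[0,0,0],[0,0,0],0.05]]'
python3 - <<'E'
from h import *
plan((569.1,16.2,130,4.8))
def rec(f,z,cx,cy,a,base):
    im=cv2.imread(f); c=dict(base); k=8
    d=np.radians(a); ex=np.array([np.cos(d),np.sin(d)]); ey=np.array([-ex[1],ex[0]]); P=[]
    g=cv2.cvtColor(im,6).astype(np.float32)
    for sx in(-20,20):
        for sy in(-64,64):
            p=np.array([cx,cy])+sx*ex+sy*ey
            n=np.linspace(-9,9,37); X,Y=np.meshgrid(n,n); w=p+X[...,None]*ex+Y[...,None]*ey
            uv=proj(base,np.c_[w.reshape(-1,2),np.full(w.size//2,z)]).astype(np.float32)
            v=cv2.remap(g,uv[:,0].reshape(X.shape),uv[:,1].reshape(X.shape),cv2.INTER_CUBIC)
            W=np.clip(v.max()-20-v,0,None); P.append([(W*X).sum()/W.sum(),(W*Y).sum()/W.sum()])
    P=np.array(P); print(f,P.round(1).tolist(),P.mean(0).round(2))
b=snap('top')
rec('pics/top1.png',47,408.8,267.6,-10.75,b); rec('pics/top3.png',73,569.1,16.2,4.8,b); rec('pics/top1.png',47,549.7,-314.4,-.37,b)
rec('pics/top1.png',51,540.5,326.4,-12.33,b)
E
```

```text
time: 19.65
tool_pos: [408.6, 267.9, 189.7]
tcp_rot: [3.14, -0.002, 1.383]
contact_force: [-0.5, -0.1, -0.2]
grip_width: 62.7
time: 19.9
tool_pos: [408.6, 267.9, 189.5]
tcp_rot: [3.141, -0.001, 1.383]
contact_force: [-1.0, -0.8, 5.8]
grip_width: 60.0
t 19.9 gp [408.8 268.1  30.5] yang -10.75 w 60.0 F [-1.  -0.8  5.8] q6 0.61
(569.1, 16.2, 130, 4.8) [-0.2172, 0.2047, -0.0996] [0.0009, -0.0011, -0.2714]
pics/top1.png [[-1.2, -0.8], [-0.8, 1.1], [1.1, -0.5], [1.2, 1.3]] [0.06 0.28]
pics/top3.png [[-1.5, -1.3], [-1.4, 1.4], [0.9, -1.0], [1.2, 1.5]] [-0.21  0.15]
pics/top1.png [[-0.3, -1.9], [-1.9, 1.0], [1.8, -1.1], [0.9, 0.9]] [ 0.12 -0.26]
pics/top1.png [[-0.4, -1.0], [-0.9, 1.1], [1.4, -0.9], [0.9, 1.1]] [0.24 0.08]
```

```bash
python3 -m pendant '[[[0,0,-0.03],[0,0,0],0.05],[[0,0,-0.065],[0,0,0],0.05],[[0,0,-0.0996],[0,0,0],0.05],[[-0.02,0.019,-0.1],[0,0,-0.03],0.05],[[-0.045,0.043,-0.1],[0,0,-0.06],0.05],[[-0.07,0.066,-0.1],[0,0,-0.09],0.05],[[-0.095,0.09,-0.1],[0,0,-0.12],0.05],[[-0.12,0.113,-0.1],[0,0,-0.15],0.05],[[-0.145,0.137,-0.1],[0,0,-0.18],0.05],[[-0.17,0.16,-0.1],[0,0,-0.21],0.05]]'
python3 -m pendant '[[[-0.0247,0.0127,0],[0,0,-0.03],0.05],[[-0.044,0.0297,0],[0,0,-0.055],0.05],[[-0.0551,0.0331,0],[0,0,-0.0614],0.05],[[-0.0551,0.0331,0],[0,0,-0.0614],0.05],[[-0.0551,0.0331,0],[0,0,-0.0614],0.05],[[-0.0551,0.0331,0],[0,0,-0.0614],0.05]]'
python3 - <<'E'
from h import *
plan((569.1,16.4,130,4.8),(569.1,16.4,99,4.8))
c=snap('scene'); cv2.imwrite('pics/c7.png',cv2.resize(c['color'][130:280,240:390,::-1],(500,500),interpolation=2))
E
```

```text
time: 20.78
tool_pos: [534.3, 69.3, 288.2]
tcp_rot: [-3.14, -0.001, 1.595]
contact_force: [1.5, -0.5, -2.5]
grip_width: 60.0
time: 21.28
tool_pos: [567.6, 17.1, 288.1]
tcp_rot: [-3.14, -0.001, 1.654]
contact_force: [-0.8, -0.6, -2.5]
grip_width: 60.0
t 21.28 gp [567.3  17.3 129.1] yang 4.79 w 60.0 F [-0.8 -0.6 -2.5] q6 -0.19
(569.1, 16.4, 130, 4.8) [-0.0008, 0.0014, -0.0009] [-0.0019, -0.0012, -0.0001]
(569.1, 16.4, 99, 4.8) [-0.0009, 0.0015, 0.0301] [-0.0019, -0.0012, -0.0001]
```

View pics/c7.png

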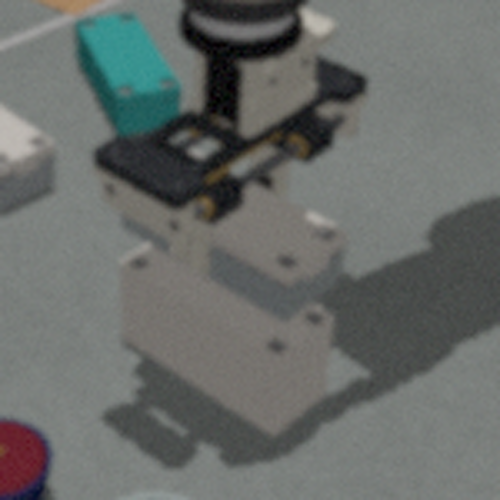

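```bash
python3 -m pendant '[[[-0.0008,0.0014,0.008],[-0.001,0,0],0.05],[[-0.0008,0.0014,0.016],[-0.001,0,0],0.05],[[-0.0008,0.0014,0.021],[-0.001,0,0],0.05],[[-0.0008,0.0014,0.021],[-0.001,0,0],0.05],[[-0.0008,0.0014,0.021],[-0.001,0,0],0.05]]'
python3 -m pendant '[[[0,0,0.003],[0,0,0],0.05],[[0,0,0.006],[0,0,0],0.05],[[0,0,0.009],[0,0,0],0.05],[[0,0,0.0095],[0,0,0],0.05],[[0,0,0.0095],[0,0,0],0.05]]'
```

```text
time: 21.75
tool_pos: [569.5, 16.0, 266.8]
tcp_rot: [-3.141, -0.001, 1.655]
contact_force: [0.3, 0.3, -1.7]
grip_width: 59.7
time: 22.17
tool_pos: [569.7, 15.8, 258.5]
tcp_rot: [3.14, -0.0, 1.654]
contact_force: [-1.4, 0.1, 2.3]
grip_width: 59.9
```

```bash
python3 -m pendant '[[[0,0,0],[0,0,0],0.075],[[0,0,0],[0,0,0],0.0915],[[0,0,0],[0,0,0],0.0915],[[0,0,0],[0,0,0],0.0915],[[0,0,-0.035],[0,0,0],0.0915],[[0,0,-0.065],[0,0,0],0.0915],[[0,0,-0.065],[0,0,0],0.0915],[[-0.03,-0.0043,-0.065],[0,0,0],0.0915]]'
python3 -m pendant '[[[-0.2972,-0.043,0.035],[0,0,0.09],0.0915],[[-0.2972,-0.043,0.035],[0,0,0.09],0.0915],[[-0.2972,-0.043,0.035],[0,0,0.09],0.0915],[[-0.2972,-0.043,0.035],[0,0,0.09],0.0915],[[-0.2972,-0.043,0.035],[0,0,0.09],0.0915],[[-0.2972,-0.043,0.035],[0,0,0.09],0.0915],[[-0.2972,-0.043,0.035],[0,0,0.09],0.0915],[[-0.2972,-0.043,0.035],[0,0,0.09],0.0915],[[-0.2972,-0.043,0.035],[0,0,0.09],0.0915],[[-0.2972,-0.043,0.035],[0,0,0.09],0.0915]]'
python3 -m pendant '[[[0,0,0],[0,0,0],0.0915],[[0,0,0],[0,0,0],0.0915]]'
python3 - <<'E'
from h import *
plan((549.7,-314.4,29,-.37))
c=snap('top','top4.png');s=snap('scene','scene5.png')
for th in(125,135,140): print(*[r for r in rects(c,[117,122],th=th) if abs(r[2]-568)<50 and abs(r[3]-20)<60],sep='\n')
cv2.imwrite('pics/c8.png',np.hstack([cv2.resize(c['color'][170:250,190:290,::-1],(400,320),interpolation=2),cv2.resize(s['color'][160:260,250:375,::-1],(400,320),interpolation=2)]))
E
```

```text
time: 22.83
tool_pos: [568.4, -11.3, 325.1]
tcp_rot: [3.136, -0.001, 1.659]
contact_force: [0.5, -0.4, -0.4]
grip_width: 91.4
time: 23.67
tool_pos: [549.5, -314.4, 287.1]
tcp_rot: [-3.142, -0.002, 1.563]
contact_force: [-0.3, 0.9, 1.0]
grip_width: 91.2
time: 23.83
tool_pos: [550.3, -312.6, 288.0]
tcp_rot: [3.141, -0.001, 1.566]
contact_force: [-0.1, -0.7, -0.6]
grip_width: 91.7
t 23.83 gp [ 550.4 -312.4  129. ] yang -0.26 w 91.7 F [-0.1 -0.7 -0.6] q6 -0.63
(549.7, -314.4, 29, -0.37) [-0.0019, -0.0006, 0.1] [0.0007, -0.0009, 0.0019]
(117, array([234., 208.]), 570.1, 14.7, 66.2, 155.5, 4.92)
(122, array([234., 208.]), 569.8, 14.2, 65.9, 154.7, 4.92)
(117, array([236., 208.]), 570.2, 14.7, 63.7, 153.2, 5.02)
(122, array([236., 208.]), 569.9, 14.2, 63.4, 152.5, 5.02)
(117, array([236., 207.]), 570.2, 14.7, 62.7, 152.0, 4.92)
(122, array([236., 207.]), 569.8, 14.2, 62.4, 151.3, 4.92)
```

View pics/c8.png

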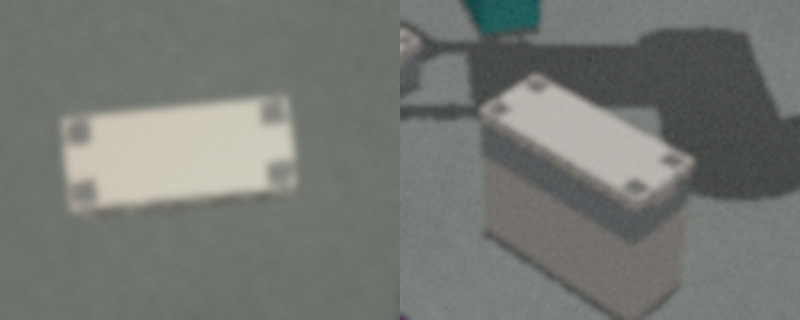

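```bash
python3 - <<'E'
from h import *
c0=snap('top');s0=snap('scene')
def mk(b,f): d=dict(b); d['color']=cv2.imread(f)[:,:,::-1]; return d
for f,g,z0 in(('top3','scene4',74),('top4','scene5',117)):
    for th in(135,):
        top=mk(c0,f'pics/{f}.png'); sc=mk(s0,f'pics/{g}.png')
        near=lambda r:abs(r[2]-568)<60 and abs(r[3]-20)<60
        for z in(z0,z0+5): print(f,z,[r[2:] for r in rects(top,[z],th=th) if near(r)],[(t,r[2:]) for t in(135,145,155) for r in rects(sc,[z],th=t) if near(r)])
E
```

```text
top3 74 [(569.1, 16.3, 62.3, 150.0, 4.75)] [(135, (568.7, 14.7, 64.8, 152.8, 4.63)), (145, (569.1, 15.2, 61.8, 150.2, 4.66)), (155, (569.2, 15.4, 59.2, 147.5, 4.69))]
top3 79 [(568.7, 15.8, 62.0, 149.3, 4.75)] [(135, (573.1, 18.9, 64.2, 151.5, 4.63)), (145, (573.5, 19.3, 61.3, 148.9, 4.66)), (155, (573.6, 19.5, 58.7, 146.2, 4.69))]
top4 117 [(570.2, 14.7, 63.7, 153.2, 5.02)] [(135, (569.8, 15.5, 65.5, 151.8, 4.79)), (145, (570.3, 15.3, 62.7, 149.5, 5.07)), (155, (570.5, 15.2, 59.9, 147.3, 5.06))]
top4 122 [(569.9, 14.2, 63.4, 152.5, 5.02)] [(135, (574.5, 20.0, 64.9, 150.4, 4.79)), (145, (575.1, 19.8, 62.1, 148.1, 5.07)), (155, (575.2, 19.7, 59.4, 146.0, 5.06))]
```

```bash
python3 -m pendant '[[[-0.0019,-0.0006,0.035],[0,0,0.0019],0.0915],[[-0.0019,-0.0006,0.07],[0,0,0.0019],0.0915],[[-0.0019,-0.0006,0.0995],[0,0,0.0019],0.0915],[[-0.0019,-0.0006,0.0995],[0,0,0.0019],0.0915],[[-0.0019,-0.0006,0.0995],[0,0,0.0019],0.0915],[[-0.0019,-0.0006,0.0995],[0,0,0.0019],0.05],[[-0.0019,-0.0006,0.0995],[0,0,0.0019],0.05],[[-0.0019,-0.0006,0.0995],[0,0,0.0019],0.05],[[-0.0019,-0.0006,0.0995],[0,0,0.0019],0.05],[[-0.0019,-0.0006,0.0995],[0,0,0.0019],0.05]]'
python3 -m pendant '[[[0,0,0],[0,0,0],0.05],[[0,0,0],[0,0,0],0.05],[[0,0,0],[0,0,0],0.05]]'
python3 - <<'E'
from h import *
plan((549.7,-314.4,175,-.37),(569.9,15.2,175,4.9))
E
```

```text
time: 24.87
tool_pos: [549.5, -316.2, 189.5]
tcp_rot: [3.139, 0.0, 1.563]
contact_force: [-0.0, 0.3, 0.8]
grip_width: 62.7
time: 25.12
tool_pos: [549.5, -316.2, 189.2]
tcp_rot: [3.14, 0.0, 1.563]
contact_force: [-1.2, -0.1, 5.3]
grip_width: 60.0
t 25.12 gp [ 549.7 -316.2   30.2] yang -0.46 w 60.0 F [-1.2 -0.1  5.3] q6 -0.64
(549.7, -314.4, 175, -0.37) [0.0017, 0.0004, -0.1448] [0.0016, 0.0002, -0.0016]
(569.9, 15.2, 175, 4.9) [0.3315, 0.018, -0.1448] [0.0016, 0.0003, -0.0936]
```

```bash
python3 -m pendant '[[[0,0,-0.03],[0,0,0],0.05],[[0,0,-0.07],[0,0,0],0.05],[[0,0,-0.11],[0,0,0],0.05],[[0,0,-0.1448],[0,0,0],0.05],[[0.02,0.001,-0.1448],[0,0,-0.01],0.05],[[0.05,0.003,-0.1448],[0,0,-0.02],0.05],[[0.085,0.005,-0.1448],[0,0,-0.03],0.05],[[0.12,0.007,-0.1448],[0,0,-0.04],0.05],[[0.155,0.009,-0.1448],[0,0,-0.05],0.05],[[0.19,0.011,-0.1448],[0,0,-0.06],0.05]]'
python3 -m pendant '[[[0.035,0.001,0],[0,0,-0.01],0.05],[[0.07,0.001,0],[0,0,-0.02],0.05],[[0.1,0.001,0],[0,0,-0.03],0.05],[[0.124,-0.001,0],[0,0,-0.0336],0.05],[[0.139,-0.0014,0],[0,0,-0.0336],0.05],[[0.139,-0.0014,0],[0,0,-0.0336],0.05],[[0.139,-0.0014,0],[0,0,-0.0336],0.05],[[0.139,-0.0014,0],[0,0,-0.0336],0.05],[[0.139,-0.0014,0],[0,0,-0.0336],0.05]]'
python3 - <<'E'
from h import *
plan((569.9,13.6,175,4.9),(569.9,13.6,142.2,4.9))
s=snap('scene'); cv2.imwrite('pics/c9.png',cv2.resize(s['color'][110:270,230:390,::-1],(500,500),interpolation=2))
E
```

```text
time: 25.95
tool_pos: [561.4, -124.7, 332.7]
tcp_rot: [-3.141, -0.001, 1.622]
contact_force: [0.2, 0.1, -2.2]
grip_width: 59.9
time: 26.7
tool_pos: [553.3, 11.5, 333.1]
tcp_rot: [3.141, -0.0, 1.655]
contact_force: [0.1, -0.0, -1.6]
grip_width: 59.4
t 26.7 gp [553.4  11.6 174.1] yang 4.82 w 59.4 F [ 0.1 -0.  -1.6] q6 -0.2
(569.9, 13.6, 175, 4.9) [0.0007, 0.0167, -0.0009] [0.0004, -0.0003, -0.0014]
(569.9, 13.6, 142.2, 4.9) [0.0007, 0.0167, 0.0319] [0.0004, -0.0003, -0.0014]
```

View pics/c9.png

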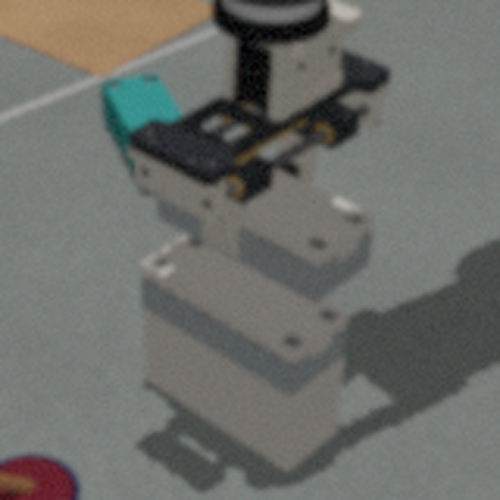

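```bash
python3 -m pendant '[[[0.0003,0.008,0],[0,0,-0.0014],0.05],[[0.0007,0.0167,0],[0,0,-0.0014],0.05],[[0.0007,0.0167,0],[0,0,-0.0014],0.05],[[0.0007,0.0167,0],[0,0,-0.0014],0.05],[[0.0007,0.0167,0.012],[0,0,-0.0014],0.05],[[0.0007,0.0167,0.022],[0,0,-0.0014],0.05],[[0.0007,0.0167,0.022],[0,0,-0.0014],0.05],[[0.0007,0.0167,0.022],[0,0,-0.0014],0.05],[[0.0007,0.0167,0.022],[0,0,-0.0014],0.05]]'
python3 - <<'E'
from h import *
plan((569.9,13.6,142,4.9))
E
```

```text
time: 27.5
tool_pos: [569.8, 14.6, 311.5]
tcp_rot: [3.141, -0.001, 1.657]
contact_force: [-0.1, -0.0, -2.4]
grip_width: 59.9
t 27.5 gp [569.9  14.7 152.5] yang 4.96 w 59.9 F [-0.1 -0.  -2.4] q6 -0.2
(569.9, 13.6, 142, 4.9) [-0.001, 0.0, 0.0105] [0.0007, -0.0006, 0.0011]
```

```bash
python3 -m pendant '[[[-0.001,0,0.003],[0,0,0.001],0.05],[[-0.001,0,0.006],[0,0,0.001],0.05],[[-0.001,0,0.009],[0,0,0.001],0.05],[[-0.001,0,0.0108],[0,0,0.001],0.05],[[-0.001,0,0.0108],[0,0,0.001],0.05],[[-0.001,0,0.0108],[0,0,0.001],0.05]]'
```

```text
time: 28.0
tool_pos: [569.8, 13.7, 301.2]
tcp_rot: [3.14, -0.0, 1.657]
contact_force: [-2.7, -0.6, 4.3]
grip_width: 60.0
```

```bash
python3 -m pendant '[[[0,0,0],[0,0,0],0.075],[[0,0,0],[0,0,0],0.0915],[[0,0,0],[0,0,0],0.0915],[[0,0,0],[0,0,0],0.0915],[[0,0,-0.035],[0,0,0],0.0915],[[0,0,-0.07],[0,0,0],0.0915],[[0,0,-0.075],[0,0,0],0.0915],[[0.02,-0.012,-0.08],[0,0,0],0.0915]]'
python3 -m pendant '[[[0.25,-0.15,0],[0,0,0],0.0915],[[0.25,-0.15,0],[0,0,0],0.0915],[[0.25,-0.15,0],[0,0,0],0.0915],[[0.25,-0.15,0],[0,0,0],0.0915],[[0.25,-0.15,0],[0,0,0],0.0915],[[0.25,-0.15,0],[0,0,0],0.0915],[[0.25,-0.15,0],[0,0,0],0.0915],[[0.25,-0.15,0],[0,0,0],0.0915],[[0.25,-0.15,0],[0,0,0],0.0915],[[0.25,-0.15,0],[0,0,0],0.0915]]'
python3 - <<'E'
from h import *
c=snap('top','top5.png');s=snap('scene','scene6.png')
near=lambda r:abs(r[2]-568)<60 and abs(r[3]-20)<60
for z in(160,165): print(z,[r[2:] for r in rects(c,[z],th=135) if near(r)],[(t,r[2:]) for t in(145,155) for r in rects(s,[z],th=t) if near(r)])
cv2.imwrite('pics/c10.png',np.hstack([cv2.resize(c['color'][100:260,120:360,::-1],(400,300),interpolation=2),cv2.resize(s['color'][100:340,150:400,::-1],(400,384),interpolation=2)[:300]]))
E
```

```text
time: 28.67
tool_pos: [557.8, 30.5, 382.5]
tcp_rot: [3.135, 0.002, 1.654]
contact_force: [-1.2, 0.4, -0.5]
grip_width: 91.4
time: 29.5
tool_pos: [385.5, 268.7, 380.5]
tcp_rot: [3.14, -0.0, 1.657]
contact_force: [-0.3, 0.4, 0.9]
grip_width: 91.7
160 [(570.1, 15.1, 62.2, 153.4, 5.42)] [(145, (569.8, 15.7, 62.1, 150.1, 5.16)), (155, (570.1, 15.7, 59.2, 146.8, 5.12))]
165 [(569.8, 14.6, 61.9, 152.6, 5.42)] [(145, (574.9, 20.6, 61.5, 148.6, 5.16)), (155, (575.2, 20.6, 58.6, 145.4, 5.12))]
```

View pics/c10.png

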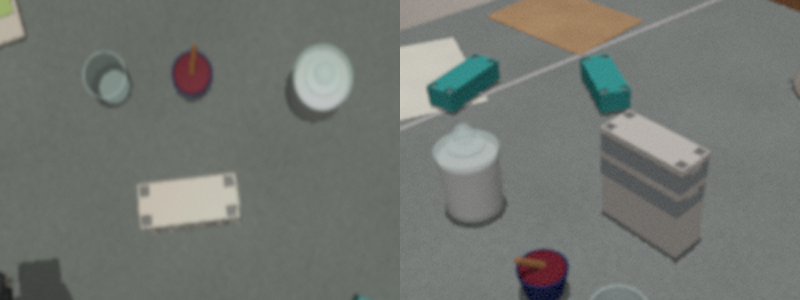

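```bash
python3 -c "from plant import close_job; print(close_job())"
```

```text
the job is handed in; nothing more can be done
None
```

The job is done and handed in at about 30 s of robot time. The three amber bottles I found stand upright in cells 3, 1 and 0. The cover is down on the tray, and both tubs are stacked on it.

**Final checks:** The two cameras agree to within about 1 mm on the lid of the upper tub, at (570, 15) mm and 160 mm high. 160 mm is the height expected if everything is fully seated. The same check passed for the cover at 74 mm and the lower tub at 117 mm.

**Small disagreements:**
- **Offset in the pile:** by camera, the tubs sit about 1–1.5 mm off the cover in x and y, which is within the play of the recesses. The upper tub's turn reads 5.1–5.4°, against about 5° for the one below.
- **First bottle:** it met about 5 N sideways against the cell wall as it went in, but it reached the floor.
- **Lid size:** the lid in the top view reads 3–5 mm too long. I put this down to the brightness threshold.

I saw no fourth bottle or third tub in either camera view. I did not touch the jar, beaker, paper cup or the turquoise tubs, and the last picture shows the jar and cup still in place.

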